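# Cull the faulty sample carriers from the batch

## Robot

A 6-joint arm with a two-finger parallel gripper is mounted at the origin on a cart in front of the work surface, level with it; the furniture and walls round the work are solid. World frame = base frame: x ahead of the robot, y to its left, z up, the work surface at z = 0. Lengths are in m, angles in rad, forces in N, time in s.
With the tool pointing down it reaches from about 0.3 to 0.775 m from the base axis. Payload 14.6 kg.
Tool frame: the origin (TCP) lies on the centre line of the jaws, within the pads' length; the fingertips stand 11 mm ahead of it and the grasp point (between the pads) lies 8 mm behind it; z points along the fingers, y is the direction in which the jaws open and shut (so a half turn about z gives the same grasp; the last joint's range is limited). The gripper opens to 94 mm and grips with 3 to 60 N. Pads are 16 mm wide; open, the fingers measure 119 mm over their backs; the gripper's body (75 mm by 177 mm) begins 78 mm behind the grasp point.
Start: joints at [-1.296, 0.3, 1.521, -0, 1.321, -0.067], TCP at [0.184, -0.518, 0.216] pointing down, gripper open.
Joint ranges: [-3.03, 3.03], [-0.79, 2.21], [0.23, 2.52], [-1.04, 4.18], [0, 3.07], [-2.55, 2.55]. Speed limits (rad/s): [2.22, 2.22, 2.57, 3.14, 3.14, 3.14].

## Interface

Orientations are given as [roll, pitch, yaw] about the fixed x, y, z axes, in that order (R = Rz(yaw) Ry(pitch) Rx(roll)).
In Python, from cell import get_obs, grab_frame, get_calibration, sign_off, outline_of gives the robot as it stands.
- The arm moves only by the tool servo_tool, never from a script. Its argument "deltas" is a list of rows, each an object with "translation": the shift along the tool's x, y, z in mm, a list of three; "rotation": the turn, a rotation vector about the tool's x, y, z in degrees, a list of three; "jaw": the gripper command: -1 is shut, 1 is fully open, values between are in proportion. In form: [{"translation": [tx, ty, tz], "rotation": [rx, ry, rz], "jaw": jaw}, ...]. A call has 1 to 12 rows; each row shifts and turns the pose as measured when the row begins, along the tool's axes as they then stand; what a row does not reach is not made up. A row lasts 1/10 s, in which the tool goes at most 50 mm and 8.59 degrees, less where a joint would pass 70% of its speed; a pose out of reach is approached as far as the arm can. A call with a gripper value outside its range is refused whole. The fingers move at their own pace and stop on an object; "grip_force" is the grip in N (left out, the last holds). Time passes only in rows, so rows that do not move let the fingers close. It gives the time, the measured TCP pose, the force and the opening at its end, in the units of the state.
- get_obs(): the state, without advancing time (a new reading comes with each control period).
- grab_frame(name): name is "scene" or "top" or "wrist"; returns the picture (420x560x3 uint8, blue, green, red); there is no depth.
- get_calibration(name): a dict with "fx", "fy", "cx", "cy" (pixels), "distortion" ([k1, k2, p1, p2, k3] as OpenCV has them; the pictures are not rectified), "origin" and "attitude" of the camera in the world; the wrist camera has in their place "mount" (4x4, takes a point from camera to tool coordinates, whose origin is the TCP and whose axes are the flange's). Camera axes: x right, y down, z forward; pixel columns grow to the right and rows downward; lengths in m; the calibration is good to about 2 mm. A picture is of the moment at which its call begins: read the wrist's pose just before it. get_calibration takes no time and is no camera call.
- sign_off(): hands the job in, once; it reports no verdict.
Trained networks look in the newest picture that a camera, given by its name, has taken for a name from the list of things; names that differ only in an ending like _2 or _b are one class to them, and where a whole thing is asked for, a point or a joint stands for the part that bears it (a point fixed in the world has none). Each returns a list of dicts, best first, with "conf" (0 to 1); they miss things now and then, are a little off and sometimes report something else, mostly with a low value. They report only what shows in the picture. A call takes as long as a camera call. They do not tell look-alikes from the thing itself.
- outline_of(camera, label): "region" (420x560 bool, what is visible of it) and "centre" ([column, row] in pixels, amid what is visible of it).
The state is a dict: "t": time; "joint_pos": joint angles; "joint_vel": joint speeds; "joint_efforts": joint torques, N m; "eef_pos": TCP position; "eef_rot": TCP orientation; "wrist_force": force on the tool from outside, world axes, zero at the start; "moment": the same for the moment, N m; "opening": finger opening in m.
Only numpy, scipy, OpenCV 4.12 (cv2) and the standard library are available. Lean on these libraries where they do the work, as an engineer would, in place of code of your own. Each camera call takes 0.05 s, during which the arm holds its last target. There are 200 camera calls.

## Task

Two of the five sample carriers in the white tray are not the right shape: one has a broken-off end and one is too low. Stand those two upright in the red stand, one to a bay, setting them down rather than dropping them, and leave the three sound carriers where they are in the tray. Do not knock over or push aside the rubber plug in the row or the glassware and bottles round about.

Things in the scene. Friction and masses are not known exactly. Their poses are not given: they have to be found in the camera images.
- batch_tray: White fixed tray, 222 mm (x) by 84 mm (y), floor 6 mm thick, origin under its centre. Five carriers and a rubber plug stand in one row along its x, in any order, 33 mm centre to centre (9 mm gaps between carriers, too narrow for a finger), each carrier's length along the tray's y within about 3 degrees. A 6 mm thick, 40 mm tall plate closes the tray at both ends of the row; the long sides, where the carriers' 24 mm end faces look out, are open.
- reject_stand: Red fixed stand, 42 mm (x) by 143 mm (y), floor 6 mm thick, origin under its centre. Three upright walls across it (5 mm thick, tops 62 mm above the bench, as wide as the stand) stand at y = -69, 0 and +69 mm and form two bays, each 64 mm long and open at both long sides (x). A carrier goes in with its 56 mm length along the stand's y. The walls are taller than a carrier and leave 4 mm at each of its ends, so it can be lowered in only when held across its 24 mm width.
- bay_left (a point): Centre of the floor of the bay at +y of the red stand (6 mm above the bench); axes as the stand's.
- bay_right (a point): Centre of the floor of the bay at -y of the red stand (6 mm above the bench); axes as the stand's.
- carrier_chipped_mid (a point): Sample carrier: open-topped plastic block with three square wells in a row, 24 mm wide, 56 mm long, 50 mm tall, grey. Its z is up, its y runs along the 56 mm length, its x across the 24 mm width. 3 mm walls, about 0.1 kg. This point is its centre, half-way up. Faulty: at its +y end the top is broken away, the walls there are only 33 mm tall over the last 19 to 26 mm of its length. This point is 25 mm above its underside.
- carrier_short_mid (a point): Sample carrier: open-topped plastic block with three square wells in a row, 24 mm wide, 56 mm long, only 33 mm tall, blue. Its z is up, its y runs along the 56 mm length, its x across the 24 mm width. 3 mm walls, about 0.1 kg. This point is its centre, half-way up. Faulty: too low. This point is 16.5 mm above its underside.
- carrier_a_mid (a point): Sample carrier: open-topped plastic block with three square wells in a row, 24 mm wide, 56 mm long, 50 mm tall, blue. Its z is up, its y runs along the 56 mm length, its x across the 24 mm width. 3 mm walls, about 0.1 kg. This point is its centre, half-way up. Sound: stays in the tray.
- carrier_b_mid (a point): Sample carrier: open-topped plastic block with three square wells in a row, 24 mm wide, 56 mm long, 50 mm tall, grey. Its z is up, its y runs along the 56 mm length, its x across the 24 mm width. 3 mm walls, about 0.1 kg. This point is its centre, half-way up. Sound: stays in the tray.
- carrier_c_mid (a point): Sample carrier: open-topped plastic block with three square wells in a row, 24 mm wide, 56 mm long, 50 mm tall, blue. Its z is up, its y runs along the 56 mm length, its x across the 24 mm width. 3 mm walls, about 0.1 kg. This point is its centre, half-way up. Sound: stays in the tray.
- rubber_plug: Loose dark grey rubber stopper, 28 mm across, 22 mm tall, standing in one of the places of the row; origin under its centre.
- tiny_beaker: Bystander: loose glass beaker, 53 mm across, 59 mm tall, origin under its centre.
- flask: Bystander: loose glass conical flask, 68 mm across, 127 mm tall, origin under its centre.
- dropper_bottle: Bystander: loose small amber bottle with black cap, 52 mm across, 116 mm tall, origin under its centre.
- brown_bottle: Bystander: loose amber bottle with black cap, 69 mm across, 142 mm tall, origin under its centre.
- white_bottle: Bystander: loose white plastic bottle, 52 mm across, 113 mm tall, origin under its centre.
- beaker: Bystander: loose glass beaker, 88 mm across, 109 mm tall, origin under its centre.
- small_beaker: Bystander: loose glass beaker, 70 mm across, 81 mm tall, origin under its centre.
Things that resemble listed ones, but are neither listed nor needed, are in the scene too. Leave any orange look-alike of the part that bears carrier_chipped_mid alone.

How it is judged:
By the outcome, as a careful person would: the job done as asked, in the order asked, and still so for the second after the job is handed in, with the robot touching nothing.
It also fails if it takes over 72 s, if anything falls off the work surface, if the arm or the gripper's body presses on something with over 40 N, if the wrist force passes 120 N, or if a joint passes its speed limit or range.

## Working session

There is one attempt and no reset: what is moved stays moved. The work goes in short steps, Python scripts to look and compute and a tool call to move; the robot and the scene stay as the last step left them, time stands still between calls to the robot, and variables do not carry over. Pictures are saved under pics/ and viewed, about 8 in all and at most 12, crops included, and the job is handed in when it is done.

Besides the shell and the picture viewer there is one more tool, called after "Request:" by a JSON object that holds its "op" and its "data". servo_tool: Moves the arm, as the interface text tells. Its arguments: {"type":"object","properties":{"deltas":{"type":"array"},"grip_force":{"type":"number"}},"required":["deltas"]}

```bash
mkdir -p pics && ls
python3 - <<'E'
from cell import *
import cv2, numpy as np
print(get_obs())
for n in ["scene","top","wrist"]:
    c=get_calibration(n); print(n,c)
a=grab_frame("scene");b=grab_frame("top")
cv2.imwrite("pics/scene1.png",a);cv2.imwrite("pics/top1.png",b)
E
```

```text
pics
{'t': 0.0, 'joint_pos': array([-1.29560218e+00,  3.00488445e-01,  1.52159005e+00, -3.80589012e-05,
        1.32068494e+00, -6.66202090e-02]), 'joint_vel': array([ 1.55411019e-03,  7.82889222e-05, -5.14958979e-04,  6.46357997e-05,
        1.15854422e-03, -1.44116198e-04]), 'joint_efforts': array([ 2.00848626e-03, -5.31809449e+01, -3.52735913e+01,  7.08672800e-02,
        2.43178447e-02, -7.34999594e-05]), 'eef_pos': array([ 0.18426775, -0.51794731,  0.21587301]), 'eef_rot': array([-3.14042201e+00, -4.11587053e-05,  3.41823769e-01]), 'wrist_force': array([ 0.41262615, -0.46036669, -0.15652507]), 'moment': array([-0.00400266, -0.03654647,  0.04028929]), 'opening': 0.09430436369794053}
scene {'fx': 412.03077678422267, 'fy': 412.03077678422267, 'cx': 286.63921096790557, 'cy': 210.9670802173854, 'distortion': array([-0.08681975,  0.        ,  0.        ,  0.        ,  0.        ]), 'origin': array([-0.25081617, -0.68740934,  0.60076144]), 'attitude': array([-2.05553885, -0.01971805, -0.83529567])}
top {'fx': 421.8583237942074, 'fy': 421.8583237942074, 'cx': 282.77363053446163, 'cy': 211.36675886046623, 'distortion': array([-0.02907519,  0.        ,  0.        ,  0.        ,  0.        ]), 'origin': array([ 0.24497534, -0.03581607,  1.27084276]), 'attitude': array([-2.91183264e+00,  2.50458066e-03, -1.49404597e+00])}
wrist {'fx': 344.7882356665405, 'fy': 344.7882356665405, 'cx': 279.258459898381, 'cy': 214.09415230932862, 'distortion': array([0.02916365, 0.        , 0.        , 0.        , 0.        ]), 'mount': array([[-2.83783908e-04, -9.58629753e-01, -2.84655784e-01,
         8.35457202e-02],
       [ 9.99999935e-01, -3.35402544e-04,  1.32591612e-04,
         5.45322942e-04],
       [-2.22580539e-04, -2.84655728e-01,  9.58629786e-01,
        -1.67640564e-01],
       [ 0.00000000e+00,  0.00000000e+00,  0.00000000e+00,
         1.00000000e+00]])}
```

View pics/top1.png

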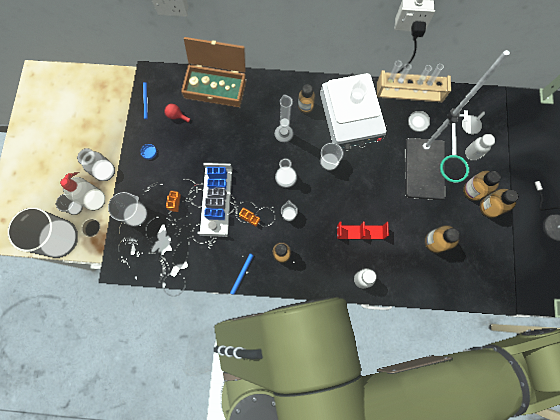

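View pics/scene1.png

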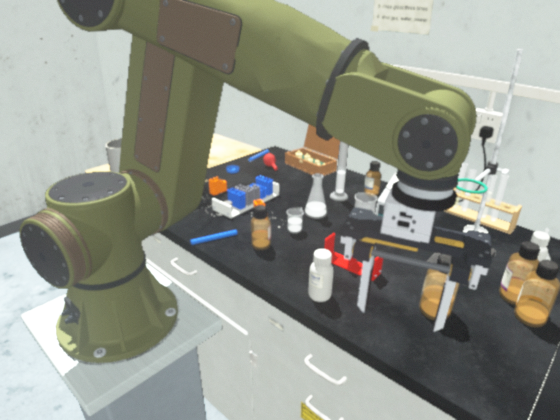

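The top view shows the white tray at about (215,200), running along x, with the plug at its near end (214,225). The red stand is at (362,231), and two orange look-alikes are at (172,200) and (249,216). Next I compute positions.

```bash
cat > h.py <<'E'
from cell import *
import cv2, numpy as np
from scipy.spatial.transform import Rotation as R
def campose(n,obs=None):
    c=get_calibration(n)
    K=np.array([[c["fx"],0,c["cx"]],[0,c["fy"],c["cy"]],[0,0,1.]])
    if n=="wrist":
        o=obs or get_obs(); M=c["mount"]; Rt=R.from_euler("xyz",o["eef_rot"]).as_matrix()
        return K,c["distortion"],Rt@M[:3,:3],Rt@M[:3,3]+o["eef_pos"]
    return K,c["distortion"],R.from_euler("xyz",c["attitude"]).as_matrix(),np.array(c["origin"])
def ray(n,px,z,obs=None):
    K,d,Rm,t=campose(n,obs)
    p=cv2.undistortPoints(np.array(px,float).reshape(-1,1,2),K,d).reshape(-1,2)
    v=np.c_[p,np.ones(len(p))]@Rm.T
    return t+v*((z-t[2])/v[:,2])[:,None]
def proj(n,P,obs=None):
    K,d,Rm,t=campose(n,obs)
    return cv2.projectPoints((np.array(P,float).reshape(-1,3)-t)@Rm,np.zeros(3),np.zeros(3),K,d)[0].reshape(-1,2)
E
python3 - <<'E'
from h import *
grab_frame("top")
for l,z in [("batch_tray",.006),("reject_stand",.03),("carrier_short_mid",.035),("carrier_chipped_mid",.05),("carrier_a_mid",.05),("carrier_b_mid",.05),("rubber_plug",.02),("tiny_beaker",.05),("flask",.06),("dropper_bottle",.09),("brown_bottle",.1),("white_bottle",.09),("beaker",.08),("small_beaker",.06)]:
    for d in outline_of("top",l):
        w=ray("top",[d["centre"]],z)[0]
        ys,xs=np.nonzero(d["region"])
        print(l,round(d["conf"],2),np.round(d["centre"]),np.round(w[:2],3),(xs.min(),xs.max(),ys.min(),ys.max()),len(xs))
f=grab_frame("top")
cv2.imwrite("pics/top2.png",np.hstack([cv2.resize(f[155:245,160:260],None,fx=5,fy=5,interpolation=2)]))
for n in ["batch_tray"]: pass
E
```

```text
batch_tray 0.93 [222. 220.] [0.498 0.174] (np.int64(198), np.int64(231), np.int64(163), np.int64(236)) 828
reject_stand 0.89 [362. 234.] [ 0.484 -0.252] (np.int64(336), np.int64(388), np.int64(222), np.int64(238)) 697
reject_stand 0.28 [212. 203.] [0.545 0.207] (np.int64(204), np.int64(224), np.int64(198), np.int64(208)) 217
carrier_short_mid 0.63 [214. 184.] [0.603 0.206] (np.int64(207), np.int64(226), np.int64(179), np.int64(188)) 177
carrier_chipped_mid 0.78 [246. 220.] [0.494 0.094] (np.int64(240), np.int64(259), np.int64(209), np.int64(225)) 210
carrier_chipped_mid 0.6 [174. 201.] [0.536 0.316] (np.int64(168), np.int64(178), np.int64(193), np.int64(211)) 172
carrier_chipped_mid 0.45 [217. 194.] [0.568 0.189] (np.int64(207), np.int64(226), np.int64(188), np.int64(198)) 172
carrier_chipped_mid 0.22 [362. 231.] [ 0.487 -0.247] (np.int64(337), np.int64(388), np.int64(222), np.int64(239)) 761
carrier_a_mid 0.68 [362. 230.] [ 0.49  -0.247] (np.int64(338), np.int64(387), np.int64(223), np.int64(238)) 632
carrier_a_mid 0.5 [216. 217.] [0.498 0.185] (np.int64(204), np.int64(224), np.int6
[... 738 characters left out ...]
int64(224), np.int64(198), np.int64(208)) 207
brown_bottle 0.87 [440. 240.] [ 0.468 -0.46 ] (np.int64(425), np.int64(459), np.int64(225), np.int64(253)) 744
brown_bottle 0.59 [212. 175.] [0.609 0.203] (np.int64(206), np.int64(226), np.int64(167), np.int64(178)) 217
white_bottle 0.67 [363. 279.] [ 0.345 -0.249] (np.int64(354), np.int64(375), np.int64(269), np.int64(288)) 334
beaker 0.66 [127. 209.] [0.495 0.442] (np.int64(108), np.int64(147), np.int64(192), np.int64(226)) 993
small_beaker 0.6 [330. 155.] [ 0.714 -0.141] (np.int64(320), np.int64(343), np.int64(142), np.int64(170)) 533
small_beaker 0.48 [288. 210.] [ 0.532 -0.027] (np.int64(281), np.int64(296), np.int64(201), np.int64(221)) 247
```

View pics/top2.png

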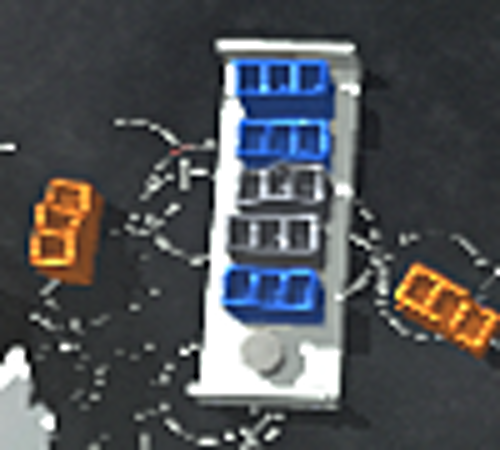

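Request:
{"op": "servo_tool", "data": {"deltas": [{"translation": [35,-32,0],"rotation": [0,0,6.5],"jaw": 1},{"translation": [31,-36,0],"rotation": [0,0,6.5],"jaw": 1},{"translation": [27,-39,0],"rotation": [0,0,6.5],"jaw": 1},{"translation": [22,-42,0],"rotation": [0,0,0],"jaw": 1},{"translation": [22,-42,0],"rotation": [0,0,0],"jaw": 1},{"translation": [22,-42,0],"rotation": [0,0,0],"jaw": 1},{"translation": [22,-42,0],"rotation": [0,0,0],"jaw": 1},{"translation": [22,-42,0],"rotation": [0,0,0],"jaw": 1},{"translation": [22,-42,0],"rotation": [0,0,0],"jaw": 1},{"translation": [22,-42,0],"rotation": [0,0,0],"jaw": 1}]}}

```text
t: 1.9
eef_pos: [0.4135, -0.0883, 0.2167]
eef_rot: [3.14, -0.004, -0.021]
wrist_force: [-0.2, 0.5, 0.5]
opening: 0.0941
```

Request:
{"op": "servo_tool", "data": {"deltas": [{"translation": [22,-42,0],"rotation": [0,0,-1],"jaw": 1},{"translation": [22,-42,0],"rotation": [0,0,0],"jaw": 1},{"translation": [22,-42,0],"rotation": [0,0,0],"jaw": 1},{"translation": [22,-42,0],"rotation": [0,0,0],"jaw": 1},{"translation": [22,-42,0],"rotation": [0,0,0],"jaw": 1},{"translation": [22,-42,0],"rotation": [0,0,0],"jaw": 1},{"translation": [18,-36,0],"rotation": [0,0,0],"jaw": 1},{"translation": [0,0,0],"rotation": [0,0,0],"jaw": 1},{"translation": [0,0,0],"rotation": [0,0,0],"jaw": 1}]}}

```text
t: 2.8
eef_pos: [0.5697, 0.2182, 0.2165]
eef_rot: [3.14, -0.006, 0.004]
wrist_force: [-0.4, 0.1, 0.0]
opening: 0.0943
```

Run:
```python
from h import *
o=get_obs(); f=grab_frame("wrist"); print(o["eef_pos"],o["eef_rot"],np.abs(o["joint_vel"]).max())
cv2.imwrite("pics/w1.png",cv2.resize(f,None,fx=1.4,fy=1.4,interpolation=cv2.INTER_CUBIC))
cv2.imwrite("pics/w1raw.png",f); np.save("w1obs.npy",np.r_[o["eef_pos"],o["eef_rot"]])
for l,z in [("batch_tray",.006),("carrier_short_mid",.039),("carrier_chipped_mid",.056),("rubber_plug",.028)]:
    for d in outline_of("wrist",l):
        w=ray("wrist",[d["centre"]],z,o)[0]; print(l,round(d["conf"],2),np.round(d["centre"]),np.round(w[:2],3),d["region"].sum())
```

```text
[0.56971211 0.21819847 0.21648093] [ 3.13951283 -0.00564029  0.0035922 ] 0.02967128107799126
batch_tray 0.77 [269. 191.] [0.569 0.229] 7211
carrier_chipped_mid 0.93 [300. 190.] [0.582 0.197] 1680
carrier_chipped_mid 0.68 [176. 219.] [0.551 0.32 ] 2075
carrier_chipped_mid 0.65 [388. 244.] [0.525 0.107] 1519
rubber_plug 0.63 [294. 273.] [0.48 0.2 ] 380
```

View pics/w1.png

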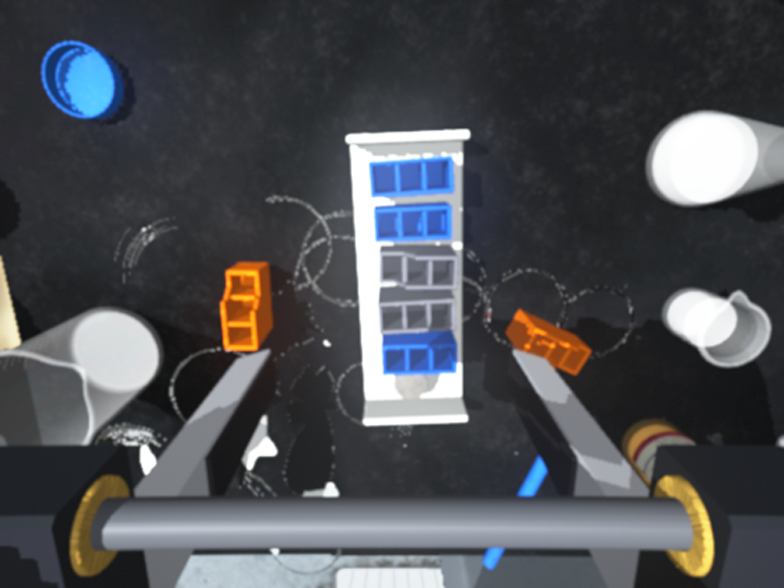

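The wrist view, cropped and enlarged 1.4x, shows the row from far to near:
- Blue at (411,176).
- Blue at (414,222), with a smaller rim, so probably the short one.
- Grey at (418,270), with a step at its left (+y) cell, so probably the chipped one.
- Grey at (416,317).
- Blue at (419,355).
- Plug at (412,385).

The orange look-alikes at (245,305) and (548,342) are to be left alone. I confirm the candidates in an enlarged crop.

Run:
```python
from h import *
f=cv2.imread("pics/w1raw.png")
cv2.imwrite("pics/w1c.png",cv2.resize(f[88:238,240:350],None,fx=4,fy=4,interpolation=cv2.INTER_CUBIC))
```

```text
(no output)
```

View pics/w1c.png

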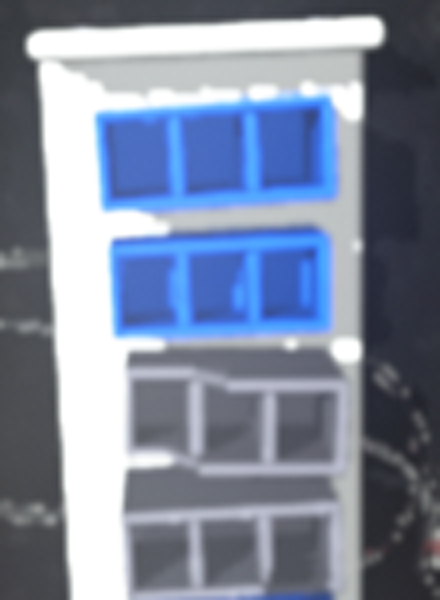

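The crop confirms it. Blue #2 at crop (220,285) has a smaller rim than its blue neighbour, so it is the low one. Grey #3 at crop (235,420) is stepped down at its left (+y) cell, so it is the chipped one.

Run:
```python
from h import *
a=np.load("w1obs.npy"); o=dict(eef_pos=a[:3],eef_rot=a[3:])
def c(n,pts,zs):
    P=np.array([ray("wrist",[[p[0]/4+240,p[1]/4+88]],z,o)[0] for p,z in zip(pts,zs)])
    l=(P[0]+P[3])/2; r=(P[1]+P[2])/2; v=l-r
    print(n,"centre",np.round((l+r)[:2]/2,4),"len",round(np.linalg.norm(v[:2])*1e3,1),"wid",np.round(1e3*np.linalg.norm((P[0]-P[3])[:2]),1),np.round(1e3*np.linalg.norm((P[1]-P[2])[:2]),1),"yawdeg",round(np.degrees(np.arctan2(-v[0],v[1])),1))
c("tall1",[(97,112),(334,97),(338,200),(104,210)],[.056]*4)
c("short",[(112,243),(330,233),(328,332),(115,336)],[.039]*4)
c("chip",[(128,374),(347,380),(343,472),(130,458)],[.039,.056,.056,.039])
c("grey4",[(124,517),(338,505),(337,595),(130,600)],[.056]*4)
# stand from top
f=grab_frame("top")
cv2.imwrite("pics/st.png",cv2.resize(f[205:255,325:400],None,fx=8,fy=8,interpolation=cv2.INTER_CUBIC))
```

```text
tall1 centre [0.6408 0.2035] len 54.4 wid 21.9 23.0 yawdeg 3.1
short centre [0.6086 0.2015] len 53.7 wid 23.1 24.5 yawdeg 2.0
chip centre [0.5762 0.1981] len 53.0 wid 22.0 23.0 yawdeg 1.5
grey4 centre [0.5439 0.1985] len 52.8 wid 22.0 23.7 yawdeg 2.6
```

Request:
{"op": "servo_tool", "data": {"deltas": [{"translation": [25,10,0],"rotation": [0,0,-2],"jaw": 1},{"translation": [14,7,20],"rotation": [0,0,0],"jaw": 1},{"translation": [0,0,40],"rotation": [0,0,0],"jaw": 1},{"translation": [0,0,40],"rotation": [0,0,0],"jaw": 1},{"translation": [0,0,30],"rotation": [0,0,0],"jaw": 1},{"translation": [0,0,0],"rotation": [0,0,0],"jaw": 1},{"translation": [0,0,0],"rotation": [0,0,0],"jaw": 1}]}}

```text
t: 3.8
eef_pos: [0.6131, 0.1954, 0.0889]
eef_rot: [3.141, -0.014, 0.032]
wrist_force: [-0.2, -0.2, 0.9]
opening: 0.0939
```

Request:
{"op": "servo_tool", "data": {"deltas": [{"translation": [-4,-6,5],"rotation": [0,-0.8,-0.4],"jaw": 1},{"translation": [0,0,20],"rotation": [0,0,0],"jaw": 1},{"translation": [0,0,20],"rotation": [0,0,0],"jaw": 1},{"translation": [0,0,15],"rotation": [0,0,0],"jaw": 1},{"translation": [0,0,0],"rotation": [0,0,0],"jaw": 1}], "grip_force": 15}}

```text
t: 4.3
eef_pos: [0.6119, 0.2036, 0.0357]
eef_rot: [-3.139, -0.01, 0.041]
wrist_force: [-0.4, -0.0, -0.2]
opening: 0.0943
```

Run:
```python
from h import *
o=get_obs(); f=grab_frame("wrist"); print(o["eef_pos"],o["eef_rot"],o["wrist_force"])
cv2.imwrite("pics/w2.png",f)
```

```text
[0.61190476 0.20359066 0.0356627 ] [-3.13893611 -0.00962632  0.04064134] [-0.43654286 -0.02334156 -0.23588924]
```

View pics/w2.png

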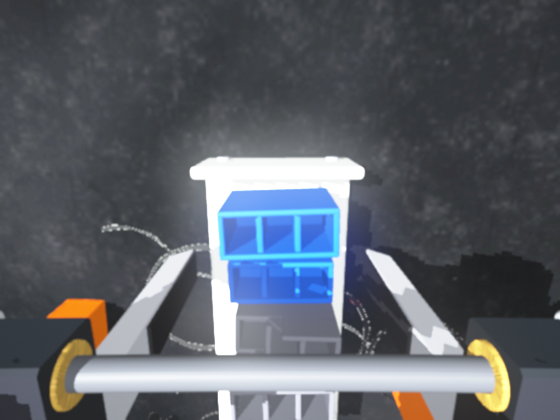

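The wrist view shows the fingers straddling the low blue block: rim (228–333, 262–303), fingertips at x≈190 and 370. I now check the centring numerically.

Run:
```python
from h import *
o=get_obs()
P=ray("wrist",[[228,262],[333,261],[333,303],[229,303]],.039,o); print(P.round(4),P.mean(0).round(4))
P=ray("wrist",[[220,212],[339,210],[339,257],[220,259]],.056,o); print(P.mean(0).round(4))
print(proj("wrist",[o["eef_pos"]+[0,0,-.011],o["eef_pos"]],o))
```

```text
[[0.6198 0.2304 0.039 ]
 [0.6226 0.1757 0.039 ]
 [0.5982 0.1737 0.039 ]
 [0.5958 0.2298 0.039 ]] [0.6091 0.2024 0.039 ]
[0.6418 0.2044 0.056 ]
[[278.49394385 266.27830104]
 [278.39020426 274.91526011]]
```

Request:
{"op": "servo_tool", "data": {"deltas": [{"translation": [-3,1,6],"rotation": [0,-0.6,0],"jaw": 1},{"translation": [0,0,8],"rotation": [0,0,0],"jaw": 1},{"translation": [0,0,0],"rotation": [0,0,0],"jaw": 0.3},{"translation": [0,0,0],"rotation": [0,0,0],"jaw": 0.0},{"translation": [0,0,0],"rotation": [0,0,0],"jaw": 0.0},{"translation": [0,0,0],"rotation": [0,0,0],"jaw": 0.0},{"translation": [0,0,0],"rotation": [0,0,0],"jaw": 0.0},{"translation": [0,0,0],"rotation": [0,0,0],"jaw": 0.0}], "grip_force": 15}}

```text
t: 5.15
eef_pos: [0.611, 0.2031, 0.0256]
eef_rot: [-3.137, -0.005, 0.041]
wrist_force: [0.7, 0.6, -1.1]
opening: 0.0559
```

Request:
{"op": "servo_tool", "data": {"deltas": [{"translation": [0,0,-10],"rotation": [0,0,0],"jaw": -0.2},{"translation": [0,0,-20],"rotation": [0,0,0],"jaw": -0.2},{"translation": [0,0,-30],"rotation": [0,0,0],"jaw": -0.2},{"translation": [0,0,-40],"rotation": [0,0,0],"jaw": -0.2},{"translation": [0,0,-40],"rotation": [0,0,0],"jaw": -0.2},{"translation": [0,0,-40],"rotation": [0,0,0],"jaw": -0.2},{"translation": [0,0,-20],"rotation": [0,0,0],"jaw": -0.2},{"translation": [0,0,0],"rotation": [0,0,0],"jaw": -0.2}], "grip_force": 20}}

```text
t: 5.95
eef_pos: [0.6091, 0.202, 0.2379]
eef_rot: [-3.137, -0.005, 0.041]
wrist_force: [1.5, -0.1, -0.9]
opening: 0.0561
```

Request:
{"op": "servo_tool", "data": {"deltas": [{"translation": [-2,25,0],"rotation": [0,0,0],"jaw": -0.2},{"translation": [-3,40,0],"rotation": [0,0,0],"jaw": -0.2},{"translation": [-3,45,0],"rotation": [0,0,0],"jaw": -0.2},{"translation": [-3,45,0],"rotation": [0,0,0],"jaw": -0.2},{"translation": [-3,45,0],"rotation": [0,0,0],"jaw": -0.2},{"translation": [-3,45,0],"rotation": [0,0,0],"jaw": -0.2},{"translation": [-3,45,0],"rotation": [0,0,0],"jaw": -0.2},{"translation": [-3,45,0],"rotation": [0,0,0],"jaw": -0.2},{"translation": [-3,45,0],"rotation": [0,0,0],"jaw": -0.2},{"translation": [-2,35,0],"rotation": [0,0,0],"jaw": -0.2},{"translation": [-2,25,0],"rotation": [0,0,0],"jaw": -0.2},{"translation": [0,0,0],"rotation": [0,0,0],"jaw": -0.2}]}}

```text
t: 7.15
eef_pos: [0.5912, -0.2545, 0.221]
eef_rot: [-3.132, 0.011, 0.044]
wrist_force: [0.1, 0.4, -1.2]
opening: 0.0557
```

Run:
```python
from h import *
o=get_obs(); f=grab_frame("wrist"); g=grab_frame("scene"); print(o["eef_pos"],o["eef_rot"],o["joint_pos"])
cv2.imwrite("pics/w3.png",cv2.resize(f,None,fx=1.4,fy=1.4,interpolation=cv2.INTER_CUBIC)); np.save("w3obs.npy",np.r_[o["eef_pos"],o["eef_rot"]])
```

```text
[ 0.59115167 -0.25450075  0.22096766] [-3.13232465  0.01083229  0.04376695] [-0.46457287  0.51849969  1.20631852  0.00285186  1.43074844  1.06208888]
```

View pics/w3.png

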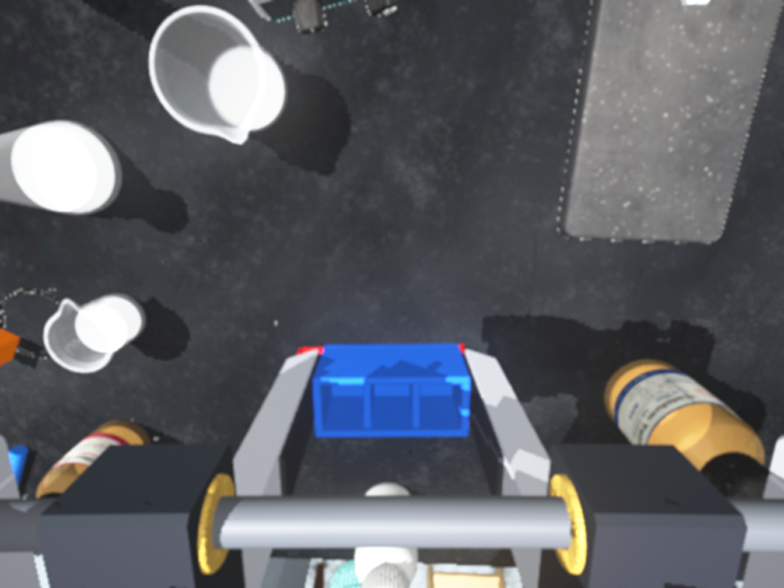

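The carrier is held level in the jaws (enlarged view 315–470, 345–435) and the bench below and ahead is clear. I set it down here and regrasp it across its width.

Request:
{"op": "servo_tool", "data": {"deltas": [{"translation": [4,0,20],"rotation": [-0.5,0.6,0],"jaw": -0.2},{"translation": [0,0,40],"rotation": [0,0,0],"jaw": -0.2},{"translation": [0,0,40],"rotation": [0,0,0],"jaw": -0.2},{"translation": [0,0,40],"rotation": [0,0,0],"jaw": -0.2},{"translation": [0,0,20],"rotation": [0,0,0],"jaw": -0.2},{"translation": [0,0,10],"rotation": [0,0,0],"jaw": -0.2},{"translation": [0,0,0],"rotation": [0,0,0],"jaw": -0.2},{"translation": [0,0,0],"rotation": [0,0,0],"jaw": -0.2}]}}

```text
t: 8.05
eef_pos: [0.5979, -0.2399, 0.0466]
eef_rot: [-3.141, -0.003, 0.057]
wrist_force: [0.7, 0.2, -0.8]
opening: 0.0557
```

Request:
{"op": "servo_tool", "data": {"deltas": [{"translation": [0,0,10],"rotation": [0,0,0],"jaw": -0.2},{"translation": [0,0,8],"rotation": [0,0,0],"jaw": -0.2},{"translation": [0,0,4],"rotation": [0,0,0],"jaw": -0.2},{"translation": [0,0,2],"rotation": [0,0,0],"jaw": -0.2},{"translation": [0,0,0],"rotation": [0,0,0],"jaw": -0.2}]}}

```text
t: 8.55
eef_pos: [0.5996, -0.2402, 0.0241]
eef_rot: [3.14, -0.008, 0.057]
wrist_force: [0.2, -0.2, -1.5]
opening: 0.056
```

Request:
{"op": "servo_tool", "data": {"deltas": [{"translation": [0,0,2],"rotation": [0,-0.4,0],"jaw": -0.2},{"translation": [0,0,2],"rotation": [0,0,0],"jaw": -0.2},{"translation": [0,0,0.5],"rotation": [0,0,0],"jaw": -0.2},{"translation": [0,0,0],"rotation": [0,0,0],"jaw": -0.2}]}}

```text
t: 8.95
eef_pos: [0.5999, -0.2405, 0.0198]
eef_rot: [3.14, -0.001, 0.057]
wrist_force: [-0.1, -0.2, -0.8]
opening: 0.0559
```

Request:
{"op": "servo_tool", "data": {"deltas": [{"translation": [0,0,0],"rotation": [0,0,0],"jaw": 0.4},{"translation": [0,0,0],"rotation": [0,0,0],"jaw": 0.8},{"translation": [0,0,0],"rotation": [0,0,0],"jaw": 0.8},{"translation": [0,0,-20],"rotation": [0,0,0],"jaw": 0.8},{"translation": [0,0,-35],"rotation": [0,0,0],"jaw": 0.8},{"translation": [0,0,-40],"rotation": [0,0,0],"jaw": 0.8},{"translation": [0,0,-15],"rotation": [0,0,0],"jaw": 0.8},{"translation": [0,0,0],"rotation": [0,0,0],"jaw": 0.8}]}}

```text
t: 9.75
eef_pos: [0.5994, -0.2401, 0.1334]
eef_rot: [3.14, 0.0, 0.057]
wrist_force: [0.3, -0.3, -0.3]
opening: 0.0845
```

Request:
{"op": "servo_tool", "data": {"deltas": [{"translation": [0,0,0],"rotation": [0,0,-8],"jaw": 0.4},{"translation": [0,0,0],"rotation": [0,0,-8],"jaw": 0.4},{"translation": [0,0,0],"rotation": [0,0,-8],"jaw": 0.4},{"translation": [0,0,0],"rotation": [0,0,-8],"jaw": 0.4},{"translation": [0,0,0],"rotation": [0,0,-8],"jaw": 0.4},{"translation": [0,0,0],"rotation": [0,0,-8],"jaw": 0.4},{"translation": [0,0,0],"rotation": [0,0,-8],"jaw": 0.4},{"translation": [0,0,0],"rotation": [0,0,-8],"jaw": 0.4},{"translation": [0,0,0],"rotation": [0,0,-8],"jaw": 0.4},{"translation": [0,0,0],"rotation": [0,0,-8],"jaw": 0.4},{"translation": [0,0,0],"rotation": [0,0,-8],"jaw": 0.4},{"translation": [0,0,0],"rotation": [0,0,0],"jaw": 0.4}]}}

```text
t: 10.95
eef_pos: [0.5956, -0.2384, 0.1179]
eef_rot: [-3.128, -0.006, 1.655]
wrist_force: [0.1, 0.0, -0.3]
opening: 0.0657
```

Run:
```python
from h import *
o=get_obs(); f=grab_frame("wrist"); print(o["eef_pos"],o["eef_rot"],o["joint_pos"],o["opening"])
cv2.imwrite("pics/w4.png",cv2.resize(f,None,fx=1.4,fy=1.4,interpolation=cv2.INTER_CUBIC)); np.save("w4obs.npy",np.r_[o["eef_pos"],o["eef_rot"]])
```

```text
[ 0.59555066 -0.23843708  0.11788737] [-3.12768218 -0.00621687  1.65495808] [-0.43728038  0.59888323  1.32737192 -0.00163253  1.23049643 -0.52092882] 0.06573312548606153
```

View pics/w4.png

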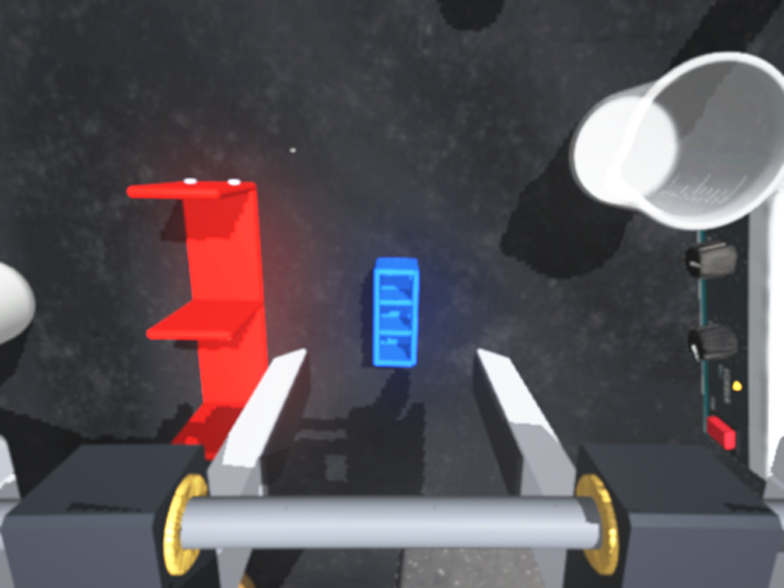

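The wrist view (up is +y, right is +x) shows the blue carrier upright on the bench with its rim at (374–418, 271–365). The red stand is to its left with the middle wall base at (190–264,303) and the far wall at y≈185. I fit both poses.

```bash
cat > fit.py <<'E'
from h import *
from scipy.optimize import least_squares
def fitpose(cam,obj,px,o,x0):
    obj=np.array(obj,float)/1e3; px=np.array(px,float)
    def W(p): return np.c_[obj[:,:2]@np.array([[np.cos(p[2]),np.sin(p[2])],[-np.sin(p[2]),np.cos(p[2])]])+p[:2],obj[:,2]]
    r=least_squares(lambda p:(proj(cam,W(p),o)-px).ravel(),x0,loss="soft_l1")
    return r.x,(proj(cam,W(r.x),o)-px).round(1)
E
python3 - <<'E'
from fit import *
a=np.load("w4obs.npy"); o=dict(eef_pos=a[:3],eef_rot=a[3:])
p,r=fitpose("wrist",[(-12,28,33),(12,28,33),(12,-28,33),(-12,-28,33)],np.array([(375,271),(418,271),(416,365),(374,365)])/1.4,o,[.6,-.24,0]); print("short",p[:2].round(4),np.degrees(p[2]).round(2),r.tolist())
p,r=fitpose("wrist",[(-21,2.5,6),(21,2.5,6),(-21,-2.5,62),(21,-2.5,62),(21,71.5,0),(-21,71.5,0),(-21,71.5,62)],np.array([(190,303),(264,303),(149,339),(232,339),(257,184),(190,181),(128,188)])/1.4,o,[.487,-.25,0]); print("stand",p[:2].round(4),np.degrees(p[2]).round(2),r.tolist())
grab_frame("top"); 
d=outline_of("top","reject_stand")[0]; print(ray("top",[d["centre"]],.03).round(3))
E
```

```text
short [ 0.5976 -0.2414] 4.19 [[-0.7, -1.0], [0.6, -0.5], [0.1, 1.1], [-0.0, 0.7]]
stand [ 0.4963 -0.2497] 3.49 [[2.2, -2.5], [-0.9, -1.2], [-0.9, 1.2], [0.7, 2.7], [1.6, -0.2], [-2.8, 0.4], [-0.0, -0.4]]Traceback (most recent call last):
  File "<stdin>", line 6, in <module>
IndexError: list index out of range
```

Request:
{"op": "servo_tool", "data": {"deltas": [{"translation": [-3,2,10],"rotation": [0.4,-0.8,1],"jaw": 0.4},{"translation": [0,0,30],"rotation": [0,0,0],"jaw": 0.4},{"translation": [0,0,30],"rotation": [0,0,0],"jaw": 0.4},{"translation": [0,0,10],"rotation": [0,0,0],"jaw": 0.4},{"translation": [0,0,0],"rotation": [0,0,0],"jaw": 0.4},{"translation": [0,0,0],"rotation": [0,0,0],"jaw": 0.4}]}}

```text
t: 11.7
eef_pos: [0.5975, -0.2426, 0.0376]
eef_rot: [-3.124, 0.011, 1.614]
wrist_force: [-0.3, 0.6, 0.1]
opening: 0.0657
```

Request:
{"op": "servo_tool", "data": {"deltas": [{"translation": [0,0,7],"rotation": [-1.0,0.6,0],"jaw": 0.4},{"translation": [0,0,6],"rotation": [0,0,0],"jaw": 0.4},{"translation": [0,0,0],"rotation": [0,0,0],"jaw": -0.2},{"translation": [0,0,0],"rotation": [0,0,0],"jaw": -0.7},{"translation": [0,0,0],"rotation": [0,0,0],"jaw": -0.8},{"translation": [0,0,0],"rotation": [0,0,0],"jaw": -0.8},{"translation": [0,0,0],"rotation": [0,0,0],"jaw": -0.8},{"translation": [0,0,0],"rotation": [0,0,0],"jaw": -0.8}], "grip_force": 15}}

```text
t: 12.5
eef_pos: [0.5991, -0.2435, 0.0278]
eef_rot: [3.135, 0.002, 1.612]
wrist_force: [0.4, -0.0, -1.0]
opening: 0.0239
```

Request:
{"op": "servo_tool", "data": {"deltas": [{"translation": [0,0,-10],"rotation": [0.4,0,0],"jaw": -0.8},{"translation": [0,0,-30],"rotation": [0,0,0],"jaw": -0.8},{"translation": [0,0,-40],"rotation": [0,0,0],"jaw": -0.8},{"translation": [0,0,-25],"rotation": [0,0,0],"jaw": -0.8},{"translation": [-13,-34,0],"rotation": [0,0,0],"jaw": -0.8},{"translation": [-13,-34,0],"rotation": [0,0,0],"jaw": -0.8},{"translation": [-11,-32,0],"rotation": [0,0,0],"jaw": -0.8},{"translation": [0,0,0],"rotation": [0,0,0],"jaw": -0.8},{"translation": [0,0,0],"rotation": [0,0,0],"jaw": -0.8}], "grip_force": 20}}

```text
t: 13.4
eef_pos: [0.4981, -0.2852, 0.1435]
eef_rot: [-3.141, 0.005, 1.614]
wrist_force: [0.5, -0.6, -1.6]
opening: 0.0239
```

Run:
```python
from h import *
o=get_obs(); f=grab_frame("wrist"); print(o["eef_pos"],o["eef_rot"],o["opening"])
cv2.imwrite("pics/w5.png",cv2.resize(f[150:400,100:480],None,fx=2,fy=2,interpolation=cv2.INTER_CUBIC)); np.save("w5obs.npy",np.r_[o["eef_pos"],o["eef_rot"]])
```

```text
[ 0.498061   -0.28524906  0.14349074] [-3.14147697  0.00481579  1.61373878] 0.02385190625391303
```

View pics/w5.png

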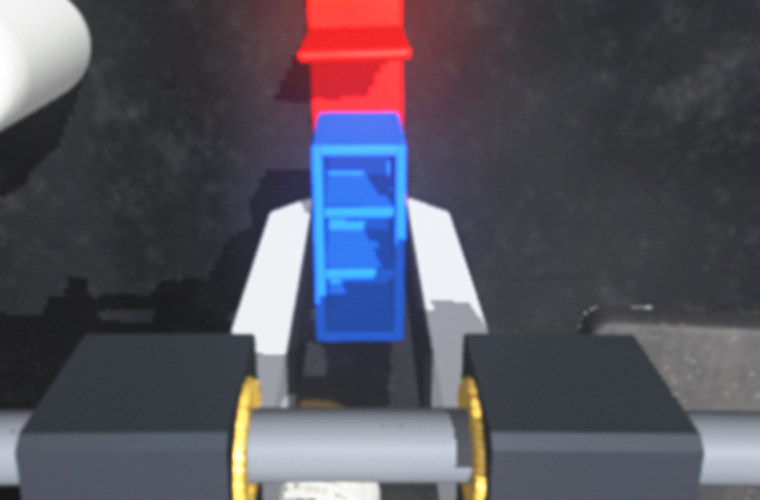

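The crop shows the carrier held across its width (rim 312–406 by 148–340) and the middle stand wall just ahead: top at 298–412, y≈46–60, base at y≈28. I fit both.

Run:
```python
from fit import *
a=np.load("w5obs.npy"); o=dict(eef_pos=a[:3],eef_rot=a[3:])
g=lambda L:np.array(L)/2+[100,150]
zb=(a[2]-.0278)*1e3
p,r=fitpose("wrist",[(-12,28,33+zb),(12,28,33+zb),(12,-28,33+zb),(-12,-28,33+zb),(-12,28,zb),(12,28,zb)],g([(312,148),(406,148),(403,338),(316,340),(317,113),(403,113)]),o,[.498,-.285,0]); print("short",p[:2].round(4),np.degrees(p[2]).round(2),r.tolist())
q,r=fitpose("wrist",[(-21,2.5,6),(21,2.5,6),(-21,-2.5,62),(21,-2.5,62)],g([(307,28),(404,28),(298,60),(412,58)]),o,[.496,-.25,.06]); print("stand",q[:2].round(4),np.degrees(q[2]).round(2),r.tolist())
for yw in (q[2],np.radians(3)):
    print("bayR",q[0]+.0345*np.sin(yw),q[1]-.0345*np.cos(yw))
```

```text
short [ 0.4986 -0.2835] 2.49 [[-0.5, -0.3], [0.9, -0.4], [0.4, 3.0], [-0.4, 2.0], [0.7, -0.6], [-1.4, -0.6]]
stand [ 0.4956 -0.2487] 3.2 [[0.4, -1.3], [-0.5, -1.9], [-0.2, 0.9], [0.2, 1.1]]
bayR 0.4975004305550422 -0.2831473004181342
bayR 0.49738222934390847 -0.2831536984389578
```

Request:
{"op": "servo_tool", "data": {"deltas": [{"translation": [0,-1,10],"rotation": [0,0.2,-0.7],"jaw": -0.8},{"translation": [0,0,15],"rotation": [0,0,0],"jaw": -0.8},{"translation": [0,0,12],"rotation": [0,0,0],"jaw": -0.8},{"translation": [0,0,0],"rotation": [0,0,0],"jaw": -0.8},{"translation": [0,0,0],"rotation": [0,0,0],"jaw": -0.8}]}}

```text
t: 13.95
eef_pos: [0.4994, -0.2836, 0.103]
eef_rot: [-3.14, -0.0, 1.632]
wrist_force: [-1.2, 0.3, -1.0]
opening: 0.024
```

Request:
{"op": "servo_tool", "data": {"deltas": [{"translation": [-1,-2.5,3],"rotation": [0,0,0],"jaw": -0.8},{"translation": [0,0,10],"rotation": [0,0,0],"jaw": -0.8},{"translation": [0,0,10],"rotation": [0,0,0],"jaw": -0.8},{"translation": [0,0,0],"rotation": [0,0,0],"jaw": -0.8}]}}

```text
t: 14.35
eef_pos: [0.4972, -0.2849, 0.0787]
eef_rot: [-3.141, 0.0, 1.633]
wrist_force: [0.2, -0.5, -0.5]
opening: 0.0239
```

Request:
{"op": "servo_tool", "data": {"deltas": [{"translation": [0,0,10],"rotation": [0,0,0],"jaw": -0.8},{"translation": [0,0,12],"rotation": [0,0,0],"jaw": -0.8},{"translation": [0,0,10],"rotation": [0,0,0],"jaw": -0.8},{"translation": [0,0,6],"rotation": [0,0,0],"jaw": -0.8},{"translation": [0,0,0],"rotation": [0,0,0],"jaw": -0.8}]}}

```text
t: 14.85
eef_pos: [0.4969, -0.2847, 0.0366]
eef_rot: [-3.14, -0.0, 1.632]
wrist_force: [0.8, 0.4, -1.0]
opening: 0.024
```

Request:
{"op": "servo_tool", "data": {"deltas": [{"translation": [0,0,2],"rotation": [0,0,0],"jaw": -0.8},{"translation": [0,0,1],"rotation": [0,0,0],"jaw": -0.8},{"translation": [0,0,0.5],"rotation": [0,0,0],"jaw": -0.8},{"translation": [0,0,0],"rotation": [0,0,0],"jaw": -0.8}]}}

```text
t: 15.25
eef_pos: [0.4972, -0.285, 0.0341]
eef_rot: [-3.141, 0.0, 1.632]
wrist_force: [1.0, 0.7, -0.1]
opening: 0.0236
```

Request:
{"op": "servo_tool", "data": {"deltas": [{"translation": [0,0,0.3],"rotation": [0,0,0],"jaw": -0.6},{"translation": [0,0,0],"rotation": [0,0,0],"jaw": -0.3},{"translation": [0,0,0],"rotation": [0,0,0],"jaw": 0.2},{"translation": [0,0,0],"rotation": [0,0,0],"jaw": 0.2},{"translation": [0,0,-15],"rotation": [0,0,0],"jaw": 0.2},{"translation": [0,0,-30],"rotation": [0,0,0],"jaw": 0.2},{"translation": [0,0,-40],"rotation": [0,0,0],"jaw": 0.2},{"translation": [0,0,-40],"rotation": [0,0,0],"jaw": 0.2},{"translation": [0,0,-40],"rotation": [0,0,0],"jaw": 0.2},{"translation": [0,0,0],"rotation": [0,0,0],"jaw": 0.2}]}}

```text
t: 16.25
eef_pos: [0.497, -0.2846, 0.2107]
eef_rot: [3.14, 0.002, 1.632]
wrist_force: [-0.0, -0.8, -0.2]
opening: 0.0565
```

Run:
```python
from h import *
o=get_obs(); f=grab_frame("wrist"); print(o["eef_pos"],o["eef_rot"],o["opening"],o["joint_pos"])
np.save("w6obs.npy",np.r_[o["eef_pos"],o["eef_rot"]])
cv2.imwrite("pics/w6.png",cv2.resize(f[100:340,100:420],None,fx=2.4,fy=2.4,interpolation=cv2.INTER_CUBIC))
```

```text
[ 0.49698943 -0.2846477   0.21073913] [3.13979036e+00 2.08478099e-03 1.63248037e+00] 0.05650896355632062 [-5.83820941e-01  3.53514705e-01  1.46363146e+00 -5.99543467e-04
  1.32175265e+00 -6.45359874e-01]
```

View pics/w6.png

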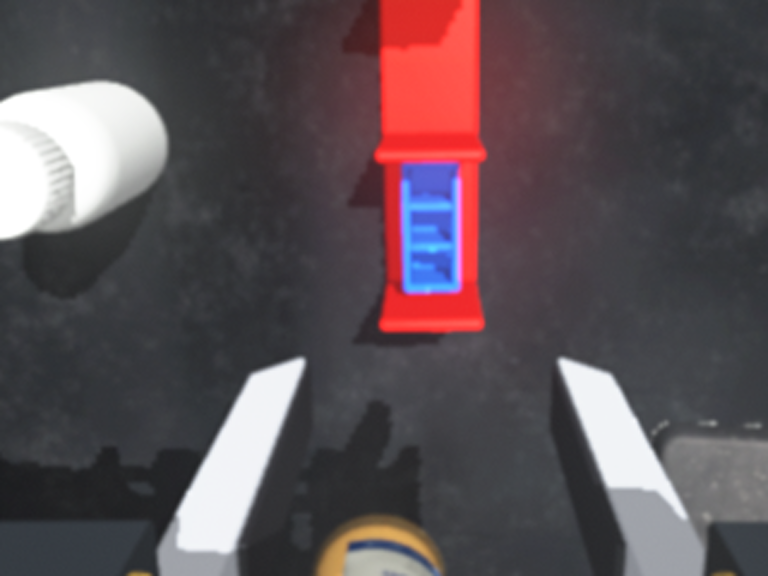

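The blue carrier stands upright in the right bay at (432,228), between the middle wall at (430,155) and the end wall at (430,325). I go back for the chipped one.

Request:
{"op": "servo_tool", "data": {"deltas": [{"translation": [43,10,0],"rotation": [0,0,8.3],"jaw": 0.6},{"translation": [44,3,0],"rotation": [0,0,8.3],"jaw": 0.8},{"translation": [44,-3,0],"rotation": [0,0,8.3],"jaw": 1},{"translation": [43,-9,0],"rotation": [0,0,8.3],"jaw": 1},{"translation": [42,-16,0],"rotation": [0,0,8.3],"jaw": 1},{"translation": [39,-22,0],"rotation": [0,0,8.3],"jaw": 1},{"translation": [35,-27,0],"rotation": [0,0,8.3],"jaw": 1},{"translation": [31,-32,0],"rotation": [0,0,8.3],"jaw": 1},{"translation": [26,-36,0],"rotation": [0,0,8.3],"jaw": 1},{"translation": [21,-39,0],"rotation": [0,0,8.3],"jaw": 1},{"translation": [15,-42,0],"rotation": [0,0,8.3],"jaw": 1},{"translation": [0,0,0],"rotation": [0,0,0],"jaw": 1}]}}

```text
t: 17.5
eef_pos: [0.5614, 0.195, 0.1987]
eef_rot: [-3.141, 0.017, 0.051]
wrist_force: [-0.9, -0.6, -1.2]
opening: 0.0942
```

Run:
```python
from fit import *
a=np.load("w6obs.npy"); o=dict(eef_pos=a[:3],eef_rot=a[3:])
g=lambda L:np.array(L)/2.4+[100,100]
q,r=fitpose("wrist",[(-21,-2.5,62),(21,-2.5,62),(-21,-71.5,62),(21,-71.5,62),(-21,-66.5,6),(21,-66.5,6)],g([(375,160),(487,160),(379,330),(484,330),(386,285),(477,283)]),o,[.496,-.25,.06]); print("stand",q[:2].round(4),np.degrees(q[2]).round(2),r.tolist())
print("bayL",q[0]-.0345*np.sin(q[2]),q[1]+.0345*np.cos(q[2]))
```

```text
stand [ 0.4958 -0.2478] 3.71 [[0.5, 0.7], [-0.4, 0.5], [0.4, 0.3], [-0.3, 0.1], [0.2, -2.6], [-0.5, -1.9]]
bayL 0.4935870687000461 -0.21334106660079072
```

Request:
{"op": "servo_tool", "data": {"deltas": [{"translation": [15,-4,10],"rotation": [0,1.0,0.9],"jaw": 1},{"translation": [0,0,40],"rotation": [0,0,0],"jaw": 1},{"translation": [0,0,40],"rotation": [0,0,0],"jaw": 1},{"translation": [0,0,15],"rotation": [0,0,0],"jaw": 1},{"translation": [0,0,0],"rotation": [0,0,0],"jaw": 1},{"translation": [0,0,0],"rotation": [0,0,0],"jaw": 1}]}}

```text
t: 18.1
eef_pos: [0.5738, 0.1988, 0.0863]
eef_rot: [3.14, 0.005, 0.042]
wrist_force: [0.4, 0.8, 0.8]
opening: 0.0935
```

Request:
{"op": "servo_tool", "data": {"deltas": [{"translation": [2,-1,8],"rotation": [0,0.3,0.3],"jaw": 1},{"translation": [0,0,20],"rotation": [0,0,0],"jaw": 1},{"translation": [0,0,15],"rotation": [0,0,0],"jaw": 1},{"translation": [0,0,0],"rotation": [0,0,0],"jaw": 1}]}}

```text
t: 18.5
eef_pos: [0.5776, 0.1998, 0.0447]
eef_rot: [-3.142, -0.006, 0.037]
wrist_force: [-0.1, 0.3, -0.4]
opening: 0.0939
```

Run:
```python
from fit import *
o=get_obs(); f=grab_frame("wrist"); cv2.imwrite("pics/w7.png",f); print(o["eef_pos"],o["eef_rot"])
for l in ["carrier_chipped_mid","carrier_a_mid"]:
  for d in outline_of("wrist",l):
    ys,xs=np.nonzero(d["region"]); print(l,round(d["conf"],2),np.round(d["centre"]),xs.min(),xs.max(),ys.min(),ys.max(),len(xs),ray("wrist",[d["centre"]],.05,o)[0].round(3))
# expected rim corners of chipped at (.5762,.2,2deg)
c,s=np.cos(.035),np.sin(.035)
for x,y,z in [(-12,28,39),(12,28,39),(12,-28,56),(-12,-28,56)]:
    print(proj("wrist",[[.5762+(c*x-s*y)/1e3,.2+(s*x+c*y)/1e3,z/1e3]],o).round(0).tolist())
```

```text
[0.57763522 0.1998165  0.04471305] [-3.14150599 -0.00626514  0.03653378]
carrier_chipped_mid 0.7 [285. 272.] 230 335 232 308 7049 [0.582 0.197 0.05 ]
carrier_chipped_mid 0.69 [453. 341.] 387 464 333 353 151 [0.545 0.104 0.05 ]
carrier_chipped_mid 0.57 [ 68. 287.] 12 107 246 334 5372 [0.57  0.308 0.05 ]
carrier_a_mid 0.96 [281. 400.] 230 329 392 410 1798 [0.501 0.196 0.05 ]
[[228.0, 292.0]]
[[226.0, 252.0]]
[[334.0, 266.0]]
[[332.0, 309.0]]
```

Request:
{"op": "servo_tool", "data": {"deltas": [{"translation": [-1,0,10],"rotation": [0,-0.4,0],"jaw": 1},{"translation": [0,0,9],"rotation": [0,0,0],"jaw": 1},{"translation": [0,0,0],"rotation": [0,0,0],"jaw": 0.3},{"translation": [0,0,0],"rotation": [0,0,0],"jaw": -0.2},{"translation": [0,0,0],"rotation": [0,0,0],"jaw": -0.2},{"translation": [0,0,0],"rotation": [0,0,0],"jaw": -0.2},{"translation": [0,0,0],"rotation": [0,0,0],"jaw": -0.2},{"translation": [0,0,0],"rotation": [0,0,0],"jaw": -0.2}], "grip_force": 15}}

```text
t: 19.45
eef_pos: [0.5786, 0.2004, 0.0284]
eef_rot: [-3.14, -0.005, 0.037]
wrist_force: [0.2, 0.6, -0.6]
opening: 0.0559
```

Request:
{"op": "servo_tool", "data": {"deltas": [{"translation": [0,0,-10],"rotation": [0,0,0],"jaw": -0.2},{"translation": [0,0,-20],"rotation": [0,0,0],"jaw": -0.2},{"translation": [0,0,-30],"rotation": [0,0,0],"jaw": -0.2},{"translation": [0,0,-40],"rotation": [0,0,0],"jaw": -0.2},{"translation": [0,0,-40],"rotation": [0,0,0],"jaw": -0.2},{"translation": [0,0,-40],"rotation": [0,0,0],"jaw": -0.2},{"translation": [0,0,-20],"rotation": [0,0,0],"jaw": -0.2},{"translation": [0,0,0],"rotation": [0,0,0],"jaw": -0.2}], "grip_force": 20}}

```text
t: 20.25
eef_pos: [0.5765, 0.1998, 0.2407]
eef_rot: [-3.14, -0.005, 0.037]
wrist_force: [-0.3, 0.3, -1.1]
opening: 0.0556
```

Request:
{"op": "servo_tool", "data": {"deltas": [{"translation": [1,25,0],"rotation": [0,0,0],"jaw": -0.2},{"translation": [1,40,0],"rotation": [0,0,0],"jaw": -0.2},{"translation": [1,45,0],"rotation": [0,0,0],"jaw": -0.2},{"translation": [1,45,0],"rotation": [0,0,0],"jaw": -0.2},{"translation": [1,45,0],"rotation": [0,0,0],"jaw": -0.2},{"translation": [1,45,0],"rotation": [0,0,0],"jaw": -0.2},{"translation": [1,45,0],"rotation": [0,0,0],"jaw": -0.2},{"translation": [1,45,0],"rotation": [0,0,0],"jaw": -0.2},{"translation": [1,45,0],"rotation": [0,0,0],"jaw": -0.2},{"translation": [1,35,0],"rotation": [0,0,0],"jaw": -0.2},{"translation": [1,22,0],"rotation": [0,0,0],"jaw": -0.2},{"translation": [0,0,0],"rotation": [0,0,0],"jaw": -0.2}]}}

```text
t: 21.45
eef_pos: [0.5991, -0.2523, 0.2248]
eef_rot: [-3.135, 0.011, 0.04]
wrist_force: [-0.1, -0.7, -0.6]
opening: 0.0565
```

Request:
{"op": "servo_tool", "data": {"deltas": [{"translation": [0,0,20],"rotation": [-0.4,0.6,0],"jaw": -0.2},{"translation": [0,0,40],"rotation": [0,0,0],"jaw": -0.2},{"translation": [0,0,40],"rotation": [0,0,0],"jaw": -0.2},{"translation": [0,0,40],"rotation": [0,0,0],"jaw": -0.2},{"translation": [0,0,20],"rotation": [0,0,0],"jaw": -0.2},{"translation": [0,0,10],"rotation": [0,0,0],"jaw": -0.2},{"translation": [0,0,0],"rotation": [0,0,0],"jaw": -0.2},{"translation": [0,0,0],"rotation": [0,0,0],"jaw": -0.2}]}}

```text
t: 22.25
eef_pos: [0.5966, -0.2452, 0.0447]
eef_rot: [-3.138, 0.005, 0.042]
wrist_force: [-0.9, 0.5, -0.8]
opening: 0.0559
```

Request:
{"op": "servo_tool", "data": {"deltas": [{"translation": [0,0,8],"rotation": [-0.2,0.3,0],"jaw": -0.2},{"translation": [0,0,6],"rotation": [0,0,0],"jaw": -0.2},{"translation": [0,0,3],"rotation": [0,0,0],"jaw": -0.2},{"translation": [0,0,0],"rotation": [0,0,0],"jaw": -0.2}]}}

```text
t: 22.65
eef_pos: [0.5981, -0.2455, 0.0297]
eef_rot: [3.139, -0.006, 0.042]
wrist_force: [-0.7, 0.1, -1.4]
opening: 0.056
```

Request:
{"op": "servo_tool", "data": {"deltas": [{"translation": [0,0,3],"rotation": [0,-0.3,0],"jaw": -0.2},{"translation": [0,0,2.5],"rotation": [0,0,0],"jaw": -0.2},{"translation": [0,0,1.5],"rotation": [0,0,0],"jaw": -0.2},{"translation": [0,0,0],"rotation": [0,0,0],"jaw": -0.2}]}}

```text
t: 23.05
eef_pos: [0.5984, -0.2458, 0.0227]
eef_rot: [3.138, -0.001, 0.042]
wrist_force: [0.5, 0.2, -1.6]
opening: 0.0562
```

Request:
{"op": "servo_tool", "data": {"deltas": [{"translation": [0,0,0.3],"rotation": [0,0,0],"jaw": 0.2},{"translation": [0,0,0],"rotation": [0,0,0],"jaw": 0.8},{"translation": [0,0,0],"rotation": [0,0,0],"jaw": 0.8},{"translation": [0,0,0],"rotation": [0,0,0],"jaw": 0.8},{"translation": [0,0,-20],"rotation": [0,0,0],"jaw": 0.8},{"translation": [0,0,-35],"rotation": [0,0,0],"jaw": 0.8},{"translation": [0,0,-40],"rotation": [0,0,0],"jaw": 0.8},{"translation": [0,0,-20],"rotation": [0,0,0],"jaw": 0.8},{"translation": [0,0,0],"rotation": [0,0,0],"jaw": 0.8}]}}

```text
t: 23.95
eef_pos: [0.598, -0.2454, 0.1414]
eef_rot: [3.138, -0.0, 0.042]
wrist_force: [-0.6, 0.9, 0.3]
opening: 0.0849
```

Request:
{"op": "servo_tool", "data": {"deltas": [{"translation": [0,0,0],"rotation": [0,0,-8],"jaw": 0.4},{"translation": [0,0,0],"rotation": [0,0,-8],"jaw": 0.4},{"translation": [0,0,0],"rotation": [0,0,-8],"jaw": 0.4},{"translation": [0,0,0],"rotation": [0,0,-8],"jaw": 0.4},{"translation": [0,0,0],"rotation": [0,0,-8],"jaw": 0.4},{"translation": [0,0,0],"rotation": [0,0,-8],"jaw": 0.4},{"translation": [0,0,0],"rotation": [0,0,-8],"jaw": 0.4},{"translation": [0,0,0],"rotation": [0,0,-8],"jaw": 0.4},{"translation": [0,0,0],"rotation": [0,0,-8],"jaw": 0.4},{"translation": [0,0,0],"rotation": [0,0,-8],"jaw": 0.4},{"translation": [0,0,0],"rotation": [0,0,-8],"jaw": 0.4},{"translation": [0,0,0],"rotation": [0,0,0],"jaw": 0.4}]}}

```text
t: 25.15
eef_pos: [0.5938, -0.2435, 0.1233]
eef_rot: [-3.127, -0.005, 1.64]
wrist_force: [0.3, -0.4, -1.0]
opening: 0.0655
```

Run:
```python
from fit import *
o=get_obs(); f=grab_frame("wrist"); cv2.imwrite("pics/w8.png",f); print(o["eef_pos"],o["eef_rot"],o["opening"])
for d in outline_of("wrist","carrier_chipped_mid"):
    ys,xs=np.nonzero(d["region"]); print(round(d["conf"],2),np.round(d["centre"]),xs.min(),xs.max(),ys.min(),ys.max(),len(xs),ray("wrist",[d["centre"]],.045,o)[0].round(3))
c,s=np.cos(.042),np.sin(.042)
for x,y,z in [(-12,28,33),(12,28,33),(12,-28,50),(-12,-28,50)]:
    print(proj("wrist",[[.5975+(c*x-s*y)/1e3,-.2458+(s*x+c*y)/1e3,z/1e3]],o).round(0).tolist())
```

```text
[ 0.59377853 -0.24345337  0.12332007] [-3.12650699 -0.00531377  1.64014947] 0.06554527019623539
0.64 [283. 228.] 267 300 184 267 2542 [ 0.596 -0.244  0.045]
0.57 [163. 189.] 97 195 124 319 7671 [ 0.506 -0.221  0.045]
[[270.0, 190.0]]
[[302.0, 191.0]]
[[300.0, 268.0]]
[[268.0, 267.0]]
```

Request:
{"op": "servo_tool", "data": {"deltas": [{"translation": [-2,3,10],"rotation": [-0.9,-0.3,1.5],"jaw": 0.4},{"translation": [0,0,30],"rotation": [0,0,0],"jaw": 0.4},{"translation": [0,0,20],"rotation": [0,0,0],"jaw": 0.4},{"translation": [0,0,0],"rotation": [0,0,0],"jaw": 0.4},{"translation": [0,0,0],"rotation": [0,0,0],"jaw": 0.4}]}}

```text
t: 25.75
eef_pos: [0.5971, -0.2453, 0.0613]
eef_rot: [3.14, 0.001, 1.587]
wrist_force: [0.1, -1.0, 0.3]
opening: 0.0661
```

Request:
{"op": "servo_tool", "data": {"deltas": [{"translation": [0,0,10],"rotation": [0,0,-1.4],"jaw": 0.4},{"translation": [0,0,15],"rotation": [0,0,0],"jaw": 0.4},{"translation": [0,0,10],"rotation": [0,0,0],"jaw": 0.4},{"translation": [0,0,0],"rotation": [0,0,0],"jaw": 0.0},{"translation": [0,0,0],"rotation": [0,0,0],"jaw": -0.6},{"translation": [0,0,0],"rotation": [0,0,0],"jaw": -0.8},{"translation": [0,0,0],"rotation": [0,0,0],"jaw": -0.8},{"translation": [0,0,0],"rotation": [0,0,0],"jaw": -0.8},{"translation": [0,0,0],"rotation": [0,0,0],"jaw": -0.8}], "grip_force": 15}}

```text
t: 26.65
eef_pos: [0.5985, -0.246, 0.0265]
eef_rot: [3.136, 0.003, 1.611]
wrist_force: [-0.2, -0.1, -0.9]
opening: 0.0238
```

Request:
{"op": "servo_tool", "data": {"deltas": [{"translation": [0,0,-10],"rotation": [0.3,0.2,0],"jaw": -0.8},{"translation": [0,0,-30],"rotation": [0,0,0],"jaw": -0.8},{"translation": [0,0,-40],"rotation": [0,0,0],"jaw": -0.8},{"translation": [0,0,-25],"rotation": [0,0,0],"jaw": -0.8},{"translation": [12,-34,0],"rotation": [0,0,0],"jaw": -0.8},{"translation": [12,-34,0],"rotation": [0,0,-0.5],"jaw": -0.8},{"translation": [12,-34,0],"rotation": [0,0,-0.5],"jaw": -0.8},{"translation": [0,0,0],"rotation": [0,0,0],"jaw": -0.8},{"translation": [0,0,0],"rotation": [0,0,0],"jaw": -0.8}], "grip_force": 20}}

```text
t: 27.55
eef_pos: [0.4919, -0.2134, 0.1421]
eef_rot: [3.139, 0.0, 1.629]
wrist_force: [0.0, -0.1, -1.4]
opening: 0.0238
```

Run:
```python
from h import *
o=get_obs(); f=grab_frame("wrist"); print(o["eef_pos"],o["eef_rot"],o["opening"])
cv2.imwrite("pics/w9.png",cv2.resize(f[150:400,100:480],None,fx=2,fy=2,interpolation=cv2.INTER_CUBIC)); np.save("w9obs.npy",np.r_[o["eef_pos"],o["eef_rot"]])
```

```text
[ 0.49187312 -0.21344028  0.14205504] [3.13879740e+00 2.88659954e-04 1.62911347e+00] 0.02382323027856047
```

View pics/w9.png

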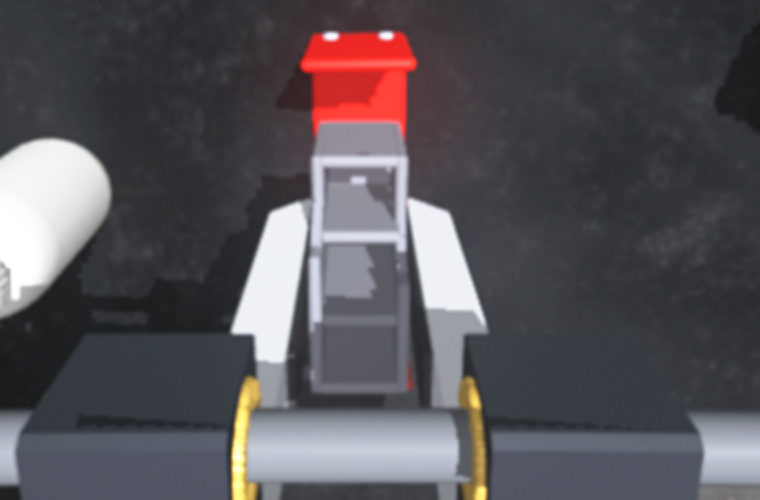

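The crop shows the chipped carrier in the jaws (front rim y≈159, rear rim y≈389) with its low end towards the far stand wall (top edge at 302–416, y≈67). I work out the remaining offset.

Run:
```python
from fit import *
a=np.load("w9obs.npy"); o=dict(eef_pos=a[:3],eef_rot=a[3:])
g=lambda L:np.array(L)/2+[100,150]
zb=(a[2]-.0265)*1e3
p,r=fitpose("wrist",[(-12,28,zb),(12,28,zb),(-12,28,33+zb),(12,28,33+zb),(-12,-28,50+zb),(12,-28,50+zb)],g([(315,123),(404,123),(313,158),(408,156),(310,390),(412,388)]),o,[.49,-.21,0.05]); print("chip",p[:2].round(4),np.degrees(p[2]).round(2),r.tolist())
q,r=fitpose("wrist",[(-21,71.5,0),(21,71.5,0),(-21,66.5,62),(21,66.5,62)],g([(310,33),(405,33),(302,69),(416,67)]),o,[.496,-.25,.06]); print("stand",q[:2].round(4),np.degrees(q[2]).round(2),r.tolist())
print("bayL",q[0]-.0345*np.sin(.06),q[1]+.0345*np.cos(.06))
```

```text
chip [ 0.4928 -0.2137] 3.56 [[1.8, -1.4], [-1.7, -1.6], [-0.7, -0.6], [0.4, 0.2], [1.2, 2.8], [-0.8, 3.6]]
stand [ 0.4955 -0.2482] 4.16 [[0.6, -0.9], [-0.1, -1.6], [-0.4, 0.7], [0.1, 0.9]]
bayL 0.4934556949275978 -0.21380998249360308
```

Request:
{"op": "servo_tool", "data": {"deltas": [{"translation": [0,0.6,10],"rotation": [0.2,0,0],"jaw": -0.8},{"translation": [0,0,15],"rotation": [0,0,0],"jaw": -0.8},{"translation": [0,0,12],"rotation": [0,0,0],"jaw": -0.8},{"translation": [0,0,0],"rotation": [0,0,0],"jaw": -0.8},{"translation": [0,0,0],"rotation": [0,0,0],"jaw": -0.8}]}}

```text
t: 28.1
eef_pos: [0.4953, -0.2142, 0.1015]
eef_rot: [-3.14, -0.0, 1.629]
wrist_force: [0.3, -0.2, -2.1]
opening: 0.0236
```

Request:
{"op": "servo_tool", "data": {"deltas": [{"translation": [0.8,-2.6,3],"rotation": [0,0,0],"jaw": -0.8},{"translation": [0,0,10],"rotation": [0,0,0],"jaw": -0.8},{"translation": [0,0,10],"rotation": [0,0,0],"jaw": -0.8},{"translation": [0,0,0],"rotation": [0,0,0],"jaw": -0.8}]}}

```text
t: 28.5
eef_pos: [0.4928, -0.2137, 0.0772]
eef_rot: [-3.141, 0.0, 1.629]
wrist_force: [0.3, -0.7, -0.5]
opening: 0.024
```

Final z target is 0.0325.

Request:
{"op": "servo_tool", "data": {"deltas": [{"translation": [0,0,10],"rotation": [0,0,0],"jaw": -0.8},{"translation": [0,0,12],"rotation": [0,0,0],"jaw": -0.8},{"translation": [0,0,10],"rotation": [0,0,0],"jaw": -0.8},{"translation": [0,0,6],"rotation": [0,0,0],"jaw": -0.8},{"translation": [0,0,0],"rotation": [0,0,0],"jaw": -0.8}]}}

```text
t: 29.0
eef_pos: [0.4925, -0.2136, 0.0353]
eef_rot: [-3.14, -0.0, 1.629]
wrist_force: [0.1, -0.5, -1.0]
opening: 0.0241
```

Request:
{"op": "servo_tool", "data": {"deltas": [{"translation": [0,0,1.5],"rotation": [0,0,0],"jaw": -0.8},{"translation": [0,0,1],"rotation": [0,0,0],"jaw": -0.8},{"translation": [0,0,0.6],"rotation": [0,0,0],"jaw": -0.8},{"translation": [0,0,0],"rotation": [0,0,0],"jaw": -0.8}]}}

```text
t: 29.4
eef_pos: [0.493, -0.2138, 0.0327]
eef_rot: [-3.141, 0.001, 1.63]
wrist_force: [0.1, 0.6, -1.0]
opening: 0.0238
```

Request:
{"op": "servo_tool", "data": {"deltas": [{"translation": [0,0,0.4],"rotation": [0,0,0],"jaw": -0.6},{"translation": [0,0,0],"rotation": [0,0,0],"jaw": -0.3},{"translation": [0,0,0],"rotation": [0,0,0],"jaw": 0.2},{"translation": [0,0,0],"rotation": [0,0,0],"jaw": 0.2},{"translation": [0,0,-15],"rotation": [0,0,0],"jaw": 0.2},{"translation": [0,0,-30],"rotation": [0,0,0],"jaw": 0.2},{"translation": [0,0,-40],"rotation": [0,0,0],"jaw": 0.2},{"translation": [0,0,-40],"rotation": [0,0,0],"jaw": 0.2},{"translation": [-45,0,-40],"rotation": [0,0,0],"jaw": 0.2},{"translation": [-45,0,0],"rotation": [0,0,0],"jaw": 0.2},{"translation": [-20,0,0],"rotation": [0,0,0],"jaw": 0.2},{"translation": [0,0,0],"rotation": [0,0,0],"jaw": 0.2}]}}

```text
t: 30.6
eef_pos: [0.4992, -0.3184, 0.1982]
eef_rot: [3.141, 0.003, 1.632]
wrist_force: [0.0, -0.1, -0.4]
opening: 0.0564
```

Run:
```python
from h import *
o=get_obs(); f=grab_frame("wrist"); t=grab_frame("top"); print(o["t"],o["eef_pos"],o["opening"])
a=cv2.resize(f[20:270,130:430],(720,600))[:, 160:560]; b=cv2.resize(t[150:250,185:305],(396,330),interpolation=cv2.INTER_CUBIC); b=cv2.copyMakeBorder(b,0,270,0,0,cv2.BORDER_CONSTANT)
c=cv2.resize(t[140:290,200:460],(396,228),interpolation=cv2.INTER_CUBIC); b[340:568]=c
cv2.imwrite("pics/w10.png",np.hstack([a,b]))
```

```text
30.6 [ 0.49923942 -0.31842179  0.19824357] 0.05639190183443566
```

View pics/w10.png

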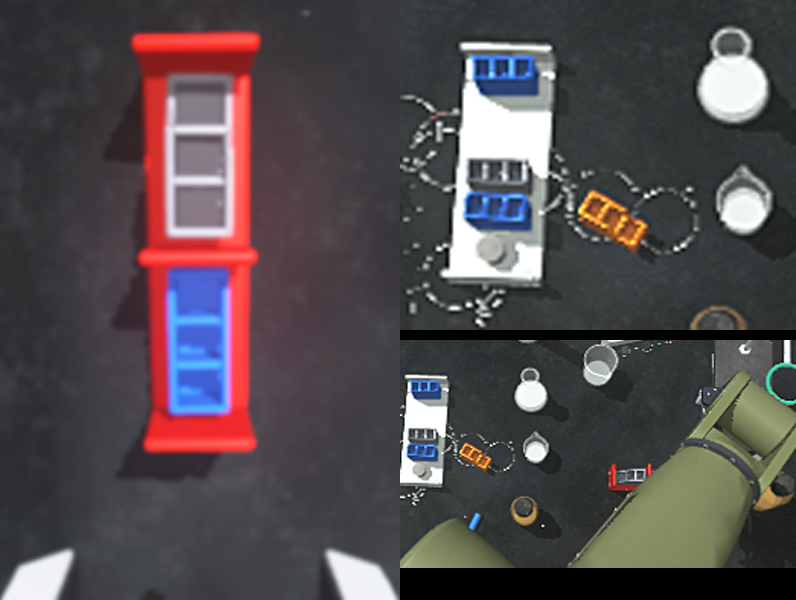

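The left panel shows both faulty carriers upright in the stand: grey in the left bay at (200,155), blue in the right bay at (200,340). The tray panel still holds the three sound carriers and the plug. The glassware in view is standing, and the gripper is clear of everything. I hand in.

```bash
python3 -c "
from cell import *
print(sign_off())"
```

```text
the job is handed in; nothing more can be done
None
```

Both faulty carriers now stand upright in the red stand: the low blue one in the right bay and the chipped grey one in the left. I lifted each by its end faces and set it down on clear bench. I then regrasped it across its 24 mm width, lowered it to within about 1 mm of the bay floor and released it.

- **Last pictures:** both carriers sit between the walls of their bays. The three sound carriers and the plug are still in the tray, and the bystanders in view are upright. The gripper was clear of everything at about z = 0.2 m.
- **Time and force:** the clock read 30.6 s after the last move. Wrist force stayed within about 2 N at every reading.
- **Checks that disagreed:** the fitted poses were off by up to 3 to 4 pixels on some corners. The estimates of the stand's position spread by about 2 mm, within the 4 mm left at each end.
- **Not fully seen:** in the last top view the arm hid the area around the white and brown bottles. I did not check those two again, but no move came near them.

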